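# Try the stock box lid, free its catch if need be, and hold it open

## Robot

A 6-joint arm with a two-finger parallel gripper is mounted at the origin on the work surface. World frame = base frame: x ahead of the robot, y to its left, z up, the work surface at z = 0. Lengths are in m, angles in degrees, forces in N, time in s.
With the tool pointing down it reaches from about 0.3 to 0.75 m from the base axis. Payload 8.5 kg.
Tool frame: the origin (TCP) lies midway between the tips of the shut fingers; the grasp point (between the pads) lies 19 mm behind it (env.grip_depth is the distance from the TCP to the grasp point, in m); y points along the fingers, x is the direction in which the jaws open and shut, and the axes are right-handed (so a half turn about y gives the same grasp; the last joint's range is limited). The gripper opens to 85 mm and grips with 20 to 120 N. Pads are 22 mm wide; open, the fingers measure 114 mm over their backs; the gripper's body (76 mm by 85 mm) begins 54 mm behind the grasp point. The pads swing forward as they close: fully open they stand 13 mm farther back than shut.
Start: joints at [57.966, 21.807, 74.336, -0, 83.858, -12.336], TCP at [0.185, 0.518, 0.231] pointing down, gripper open.
Joint ranges: [-178.18, 178.18], [-50.72, 133.34], [12.68, 142.11], [-81.47, 261.47], [9.98, 163.14], [-165.26, 165.26]. Speed limits (degrees/s): [136.94, 136.94, 180, 180, 180, 180].

## Interface

Orientations are given as a 3x3 rotation matrix whose columns are the frame's x, y, z axes.
In Python, from rig import env gives the robot as it stands.
- The arm moves only by the shell command python3 -m inch 'ROWS' [FORCE]. ROWS is JSON, a list that holds one entry, the list of rows, each a list of 7 numbers: the gripper command: -1 is shut, 1 is fully open, values between are in proportion, then the shift along the world's x, y, z in cm, then the turn, a rotation vector about the world's x, y, z in degrees. In form: [[[grip, dx, dy, dz, rx, ry, rz], ...]]. A call has 1 to 20 rows; each row is the pose to reach, as a shift and turn from the pose commanded when the call began; what a row does not reach only later rows make up. A row lasts 1/8 s, in which the tool goes at most 62.5 mm and 10.7 degrees, less where a joint would pass 70% of its speed; a pose out of reach is approached as far as the arm can. A call with a gripper value outside its range is refused whole. The fingers move at their own pace and stop on an object; FORCE is the grip in N (left out, the last holds). Time passes only in rows, so rows that repeat a pose let the fingers close. It gives the time, the measured TCP pose, the force and the opening at its end, in the units of the state.
- env.observe(): the state, without advancing time (a new reading comes with each control period).
- env.get_image(name): name is "side" or "top"; returns a dict with "frame" (384x512x3 uint8, red, green, blue), "mtx" (3x3 intrinsics, pixels), "distortion" ([k1, k2, p1, p2, k3] as OpenCV has them; the pictures are not rectified), "rvec" (rotation vector, rad) and "tvec" (3), from world to camera coordinates, as OpenCV has them. Camera axes: x right, y down, z forward; pixel columns grow to the right and rows downward; lengths in m; the calibration is good to about 2 mm. A picture is of the moment at which its call begins. There is no depth.
- env.close_job(): hands the job in, once; it reports no verdict.
The state is a dict: "time_s": time; "q": joint angles; "qvel": joint speeds; "joint_efforts": joint torques, N m; "position": TCP position; "tool_rot": TCP orientation; "ft_force": force on the tool from outside, world axes, zero at the start; "wrist_torque": the same for the moment, N m; "grip_width": finger opening in m.
Only numpy, scipy, OpenCV 4.12 (cv2) and the standard library are available. Lean on these libraries where they do the work, as an engineer would, in place of code of your own. Each camera call takes 0.05 s, during which the arm holds its last target.

## Task

To get at the copper blanks in the grey steel stock box, first tug its lid with the catch untouched: pull the sprung lift bar straight up until the black ring marks on its rods show clear of their collars (about 20 mm) or the lid comes up with it, but never haul the bar out to its stop. If the lid is caught, let the bar back down, slide the catch knob on the front ledge fully over to its other end and take the bar again. Then swing the lid up well past half-way to upright and finish while still holding it there, motionless, because it falls shut by itself; leave the other things on the bench where they are.

Things in the scene. Friction and masses are not known exactly. Their poses are not given: they have to be found in the camera images.
- case: Grey steel stock box, fixed, 220 mm along its x, 200 mm along its y; origin at the centre of its underside, z up. Its front (-x side, roughly towards the robot) is a fixed ledge 42 mm deep, top 97 mm above the bench, that carries the catch. Behind it a steel lid, 8 mm thick, slopes up from 106 mm at its front edge (case x = -61 mm) to the hinge along the far (+x) side.
- case_hinge (a point): Middle of the lid's hinge line, at case (100, 0, 155) mm; the line runs along the case's y axis.
- lid (a joint): Lid angle, rad: 0 shut, grows as its front edge swings up, stop at 1.4, so that it always falls shut if let go (about 0.5 kg). When caught it gives about 0.02 rad and no more.
- bar_grip (a point): Centre of the lift bar, which is parallel to the case's y axis and 84 mm long; its middle 54 mm is a freely turning steel sleeve 12 mm thick, between two upright 8 mm rods 35 mm either side of the centre. At rest with the lid shut it is at case (-35, 0, 155) mm, level with the hinge line, 135 mm from it, and 35 mm above the lid. The rods run in dark collars whose tops are 24 mm below the bar's centre.
- lift_bar (a joint): How far the bar is drawn out of the lid, m (straight up while the lid is shut; the direction turns with the lid): 0 at rest, stop at 0.035. Spring-loaded: about 2.4 N to start, 300 N/m more, so 8.4 N at 0.020, when the black ring marks on the rods are just clear of the collars. A free lid starts to rise at about 3 to 4 N (drawn less than 0.010). The bar springs back when let go.
- catch_knob (a point): Centre of the catch's square steel knob, 14 x 14 mm and 20 mm tall, top 122 mm above the bench, 91 mm in front (-x) of the case's origin, standing on a plate 26 x 22 x 5 mm. It slides along the case's y on the ledge between two end stops (strips, top 103 mm above the bench).
- catch (a joint): Catch position, m: 0 at its +y end (the robot's left), 0.030 at its -y end; it starts within 4 mm of the +y end and stays where it is left (friction about 1.5 N). The striker that it engages under the lid is out of sight and can be mounted for either end: at one end the lid is caught, at the other it is free, and only a tug tells which. Slid fully to the other end it always changes from one to the other.
- jar_mid (a point): Bystander: small jar 56 mm across and 70 mm tall, point at its middle.
- dish_mid (a point): Bystander: shallow glass dish 84 mm across, 22 mm tall, point at its middle.
- brush_mid (a point): Bystander: brass brush with a handle, lying on the bench, point near its middle 12 mm up.
- tongs_mid (a point): Bystander: copper tongs 200 mm long lying flat, about 12 mm tall, point at the middle.
- tin_mid (a point): Bystander: low steel tin 72 mm across, 45 mm tall, point at its middle.

How it is judged:
By the outcome, as a careful person would: the job done as asked, in the order asked, and still so for the second after the job is handed in, while the arm keeps its last pose, push and grip.
It also fails if it takes over 61 s, if anything falls off the work surface, if the arm or the gripper's body presses on something with over 40 N, if the wrist force passes 120 N, or if a joint passes its speed limit or range.

## Working session

There is one attempt and no reset: what is moved stays moved. The work goes in short steps, Python scripts to look and compute and a shell command to move; the robot and the scene stay as the last step left them, time stands still between calls to the robot, and variables do not carry over. Pictures are saved under pics/ and viewed, and the job is handed in when it is done.

```bash
mkdir -p pics; ls
python3 - <<'E'
from rig import env
import cv2
o=env.observe(); print(o)
for n in("side","top"):
    d=env.get_image(n); cv2.imwrite(f"pics/{n}0.png",d["frame"][:,:,::-1]); print(n,d["mtx"],d["distortion"],d["rvec"],d["tvec"])
E
```

```text
pics
{'time_s': 0.0, 'q': array([ 5.79658226e+01,  2.18433098e+01,  7.43840118e+01,  4.88228619e-04,
        8.38588396e+01, -1.23371908e+01]), 'qvel': array([-0.03711831,  0.00322051,  0.0728174 , -0.01555507, -0.04267085,
       -0.04899476]), 'joint_efforts': array([ 7.20786538e-04, -4.48460805e+01, -2.31295484e+01, -1.72868636e-04,
        4.51574815e-03,  1.92998471e-05]), 'position': array([0.18523248, 0.51756542, 0.23069441]), 'tool_rot': array([[ 3.37046015e-01, -8.04833239e-04, -9.41487831e-01],
       [ 9.41487032e-01, -1.27032177e-03,  3.37046815e-01],
       [-1.46725896e-03, -9.99998869e-01,  3.29583169e-04]]), 'ft_force': array([-0.75227726, -0.13976366,  0.02313158]), 'wrist_torque': array([ 0.03653483, -0.01431969,  0.07856542]), 'grip_width': 0.08524531821032667}
side [[384.16862548   0.         258.06279925]
 [  0.         384.16862548 188.55545655]
 [  0.           0.           1.        ]] [-0.02446503  0.          0.          0.          0.        ] [ 2.43466512 -0.37061796  0.1544399 ] [-0.54307249  0.30724186  0.67210629]
top [[349.41584958   0.         256.9060211 ]
 [  0.         349.41584958 197.36837104]
 [  0.           0.           1.        ]] [-0.03254593  0.          0.          0.          0.        ] [ 2.16690245 -2.18671007  0.0497207 ] [0.15770511 0.59621986 0.92537508]
```

View pics/side0.png

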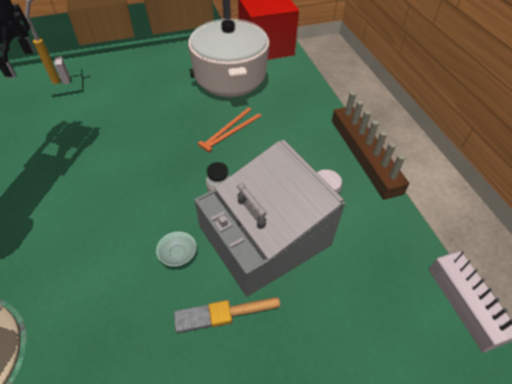

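View pics/top0.png

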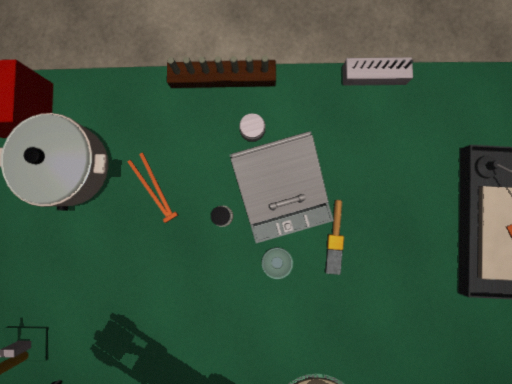

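The side view shows the box at about (270,215), the bar at (252,205) and the knob at (224,222). In the top view the bar is at (287,201) and the knob at (288,226). The jar is at (221,216), close to the box, the dish at (278,263) and the brush at (336,237). I'll zoom in next.

Run:
```python
import cv2
a=cv2.imread("pics/side0.png")[135:295,185:350]; cv2.imwrite("pics/sz.png",cv2.resize(a,None,fx=3.7,fy=3.7,interpolation=cv2.INTER_CUBIC))
a=cv2.imread("pics/top0.png")[125:250,220:345]; cv2.imwrite("pics/tz.png",cv2.resize(a,None,fx=4.8,fy=4.8,interpolation=cv2.INTER_CUBIC))
```

```text
(no output)
```

View pics/sz.png

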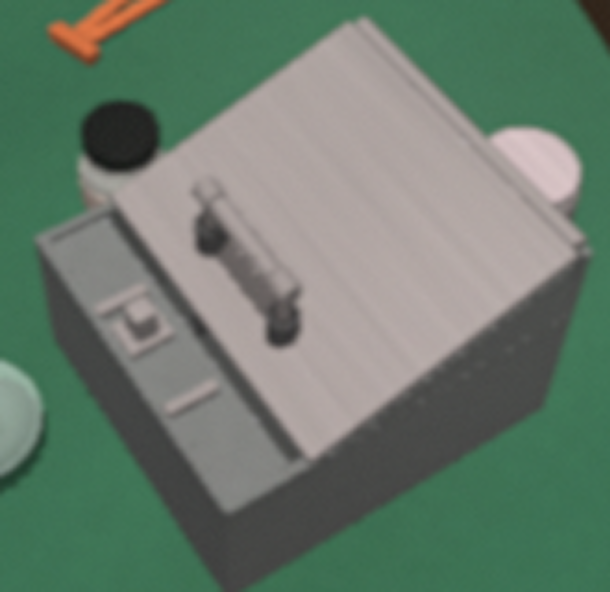

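View pics/tz.png

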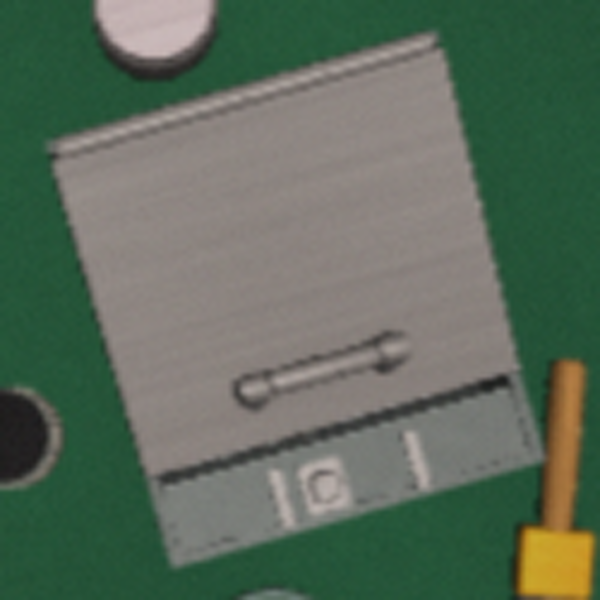

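```bash
cat > h.py <<'E'
import numpy as np,cv2
def cam(d): 
    R=cv2.Rodrigues(np.array(d["rvec"],float))[0]; t=np.array(d["tvec"],float).reshape(3); return np.array(d["mtx"]),np.array(d["distortion"]),R,t
def ray(d,uv):
    K,D,R,t=cam(d); n=cv2.undistortPoints(np.array([[uv]],float),K,D)[0,0]
    return -R.T@t, R.T@np.array([n[0],n[1],1])
def plane(d,uv,z):
    c,v=ray(d,uv); return c+v*(z-c[2])/v[2]
def tri(d1,u1,d2,u2):
    c1,v1=ray(d1,u1);c2,v2=ray(d2,u2)
    s=np.linalg.lstsq(np.c_[v1,-v2],c2-c1,rcond=None)[0]
    a=c1+s[0]*v1;b=c2+s[1]*v2; return (a+b)/2,np.linalg.norm(a-b)
def proj(d,p):
    K,D,R,t=cam(d); return cv2.projectPoints(np.array(p,float).reshape(-1,3),np.array(d["rvec"],float),t,K,D)[0][:,0]
E
python3 - <<'E'
from h import *
from rig import env
S=env.get_image("side");T=env.get_image("top")
sz=lambda u:((u[0]+.5)/3.7-.5+185,(u[1]+.5)/3.7-.5+135)
tz=lambda u:((u[0]+.5)/4.8-.5+220,(u[1]+.5)/4.8-.5+125)
np.set_printoptions(precision=4,suppress=True)
P={}
for n,t,s,z in [("cL",(172,567),(38,240),.097),("cR",(546,460),(230,514),.097),("barL",(250,388),(208,190),.155),("barR",(398,346),(288,282),.155),("knob",(325,486),(143,314),.122),("hL",(50,148),(362,18),.155),("hR",(437,38),(588,250),.155)]:
    a,b=plane(T,tz(t),z),plane(S,sz(s),z); print(n,a[:2],b[:2],tri(T,tz(t),S,sz(s)))
    P[n]=(a[:2]+b[:2])/2
for a,b in (("cL","cR"),("barL","barR"),("hL","hR")):
    v=P[a]-P[b]; print(a,np.linalg.norm(v),np.degrees(np.arctan2(-v[0],v[1])),(P[a]+P[b])/2)
E
```

```text
cL [0.4801 0.1553] [0.4816 0.1553] (array([0.4809, 0.1551, 0.0974]), np.float64(0.0014847952034262918))
cR [ 0.5335 -0.0382] [ 0.5359 -0.0356] (array([ 0.5344, -0.0375,  0.1013]), np.float64(0.0018632209117851572))
barL [0.5695 0.1153] [0.5695 0.1161] (array([0.5694, 0.1153, 0.156 ]), np.float64(0.0001533403306993409))
barR [0.5892 0.0434] [0.591 0.048] (array([0.5892, 0.044 , 0.1609]), np.float64(0.0007643882396483336))
knob [0.5215 0.0775] [0.5219 0.0729] (array([0.522 , 0.0771, 0.1161]), np.float64(0.0012530362354790335))
hL [0.6881 0.2119] [0.6903 0.2143] (array([0.6882, 0.2114, 0.1581]), np.float64(0.0014012312471113216))
hR [0.7404 0.0216] [0.7421 0.0226] (array([0.7406, 0.0216, 0.1567]), np.float64(0.0012785522645608837))
cL 0.19953287308759698 15.64631605281023 [0.5078 0.0592]
barL 0.07291924517408448 16.38605830007415 [0.5798 0.0807]
hL 0.19794170992836274 15.251379118867183 [0.7152 0.1176]
```

The pose is consistent across features: case yaw about 15.5°, centre about (0.614, 0.089), bar about (0.580, 0.080), knob about (0.522, 0.077). Now I'll move above the bar with the jaws across it, that is along case x.

```bash
python3 -m inch '[[[0.3,3,-3.3,0,0,0,-4],[0.3,6.6,-7.3,0,0,0,-9],[0.3,10.2,-11.3,0,0,0,-14],[0.3,13.8,-15.3,0,0,0,-19],[0.3,17.4,-19.3,0,0,0,-24],[0.3,21,-23.3,0,0,0,-29],[0.3,24.6,-27.3,0,0,0,-34],[0.3,28.2,-31.3,0,0,0,-39],[0.3,31.8,-35.3,0,0,0,-44],[0.3,35.4,-39.2,0,0,0,-49],[0.3,38,-42.2,-1,0,0,-53],[0.3,39.5,-43.8,-2,0,0,-54.8],[0.3,39.5,-43.8,-3,0,0,-54.8],[0.3,39.5,-43.8,-3,0,0,-54.8],[0.3,39.5,-43.8,-3,0,0,-54.8]]]' 30
python3 - <<'E'
from rig import env
import cv2
for n,s in(("side",(135,295,185,350)),("top",(125,250,220,345))):
    d=env.get_image(n)["frame"][s[0]:s[1],s[2]:s[3],::-1]; cv2.imwrite(f"pics/{n}1.png",cv2.resize(d,None,fx=3.5,fy=3.5,interpolation=cv2.INTER_CUBIC))
E
```

```text
time_s: 2.08
position: [0.5799, 0.0809, 0.2019]
tool_rot: [[0.963, 0.001, -0.269], [0.269, 0.0, 0.963], [0.001, -1.0, -0.0]]
ft_force: [1.2, -0.3, -0.3]
grip_width: 0.0557
```

View pics/side1.png

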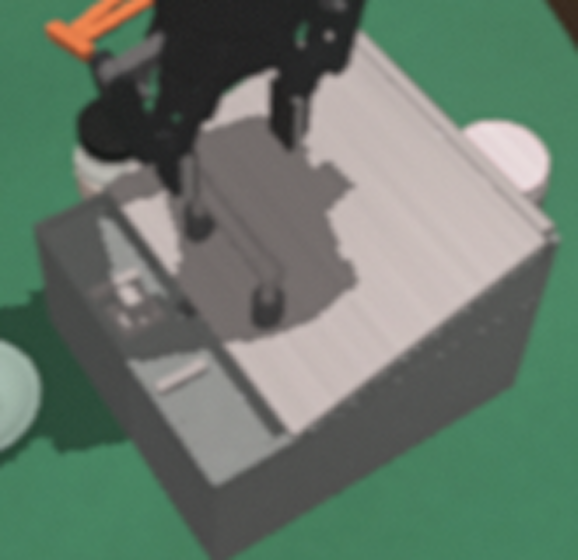

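View pics/top1.png

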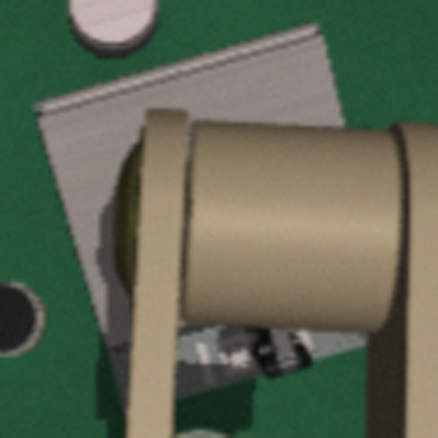

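Side view: the fingers straddle the bar at about (230,230) in the zoomed picture. Going down and closing.

```bash
python3 -m inch '[[[0.3,0,0,-2,0,0,0],[0.3,0,0,-4,0,0,0],[0.3,0,0,-5.2,0,0,0],[0.3,0,0,-5.9,0,0,0],[0.3,0,0,-5.9,0,0,0],[-0.3,0,0,-5.9,0,0,0],[-0.7,0,0,-5.9,0,0,0],[-1,0,0,-5.9,0,0,0],[-1,0,0,-5.9,0,0,0],[-1,0,0,-5.9,0,0,0],[-1,0,0,-5.9,0,0,0]]]' 30
python3 - <<'E'
from rig import env
import cv2
d=env.get_image("side")["frame"][135:295,185:350,::-1]; cv2.imwrite("pics/side2.png",cv2.resize(d,None,fx=3.5,fy=3.5,interpolation=cv2.INTER_CUBIC))
E
```

```text
time_s: 3.55
position: [0.5801, 0.0797, 0.1427]
tool_rot: [[0.964, -0.0, -0.267], [0.267, -0.0, 0.964], [-0.001, -1.0, -0.0]]
ft_force: [-5.3, -1.7, 5.9]
grip_width: 0.011
```

View pics/side2.png

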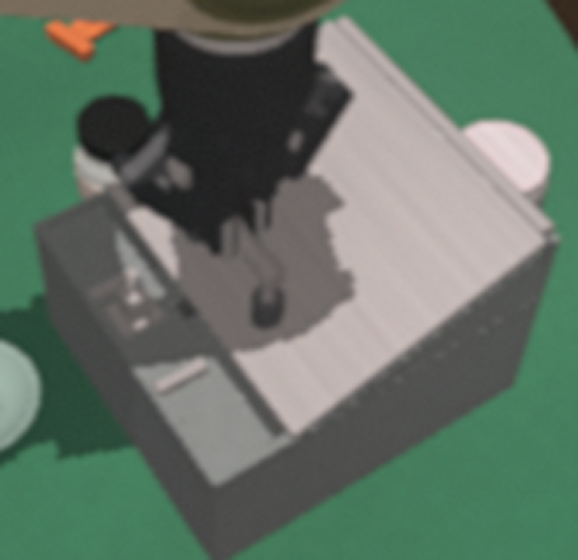

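The bar is gripped: width is 11 mm and the fingers are closed on the sleeve. Now the tug, in small steps.

```bash
python3 -m inch '[[[-1,-0.1,0,0.2,0,0,0],[-1,-0.1,0,0.4,0,0,0],[-1,-0.1,0,0.4,0,0,0],[-1,-0.1,0,0.4,0,0,0]]]'; python3 -m inch '[[[-1,0,0,0.2,0,0,0],[-1,0,0,0.4,0,0,0],[-1,0,0,0.4,0,0,0]]]';python3 -m inch '[[[-1,0,0,0.2,0,0,0],[-1,0,0,0.4,0,0,0],[-1,0,0,0.4,0,0,0]]]'
```

```text
time_s: 4.1
position: [0.5799, 0.0797, 0.1463]
tool_rot: [[0.964, 0.001, -0.267], [0.267, -0.0, 0.964], [0.001, -1.0, -0.0]]
ft_force: [4.7, -0.8, -4.1]
grip_width: 0.0105
time_s: 4.47
position: [0.58, 0.0797, 0.1503]
tool_rot: [[0.964, 0.001, -0.267], [0.267, -0.0, 0.964], [0.001, -1.0, -0.0]]
ft_force: [5.1, -1.1, -4.9]
grip_width: 0.0109
time_s: 4.85
position: [0.58, 0.0797, 0.1542]
tool_rot: [[0.964, 0.001, -0.267], [0.267, -0.0, 0.964], [0.001, -1.0, -0.0]]
ft_force: [4.7, -2.2, -5.8]
grip_width: 0.0111
```

```bash
python3 -m inch '[[[-1,0,0,0.2,0,0,0],[-1,0,0,0.4,0,0,0],[-1,0,0,0.4,0,0,0]]]'; python3 -m inch '[[[-1,0,0,0.2,0,0,0],[-1,0,0,0.4,0,0,0],[-1,0,0,0.6,0,0,0],[-1,0,0,0.6,0,0,0],[-1,0,0,0.6,0,0,0]]]'
python3 - <<'E'
from rig import env
import cv2
d=env.get_image("side")["frame"][135:295,185:350,::-1]; cv2.imwrite("pics/side3.png",cv2.resize(d,None,fx=3.5,fy=3.5,interpolation=cv2.INTER_CUBIC))
E
```

```text
time_s: 5.22
position: [0.58, 0.0797, 0.158]
tool_rot: [[0.964, 0.001, -0.267], [0.267, 0.0, 0.964], [0.001, -1.0, -0.0]]
ft_force: [6.3, -0.7, -7.1]
grip_width: 0.0107
time_s: 5.85
position: [0.5801, 0.0797, 0.1637]
tool_rot: [[0.964, 0.001, -0.267], [0.267, 0.0, 0.964], [0.001, -1.0, -0.0]]
ft_force: [7.6, -0.5, -8.9]
grip_width: 0.011
```

View pics/side3.png

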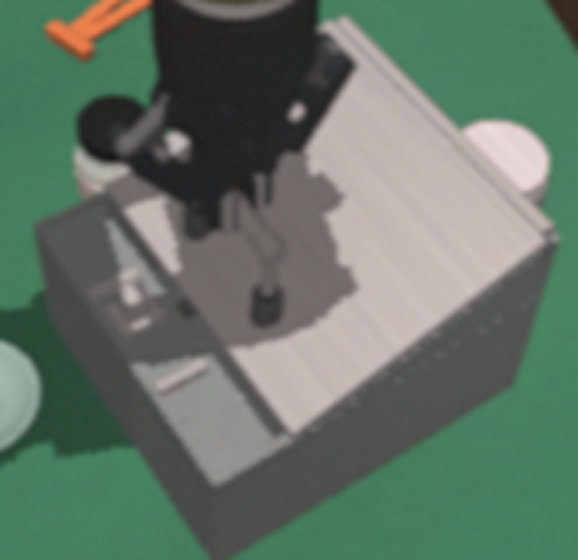

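Force rises at about 300 N/m, reaching 8.9 N for 21 mm of rise, and the lid edge in the picture hasn't moved. The lid may have given up to 2.7 mm, so I'll pull a little further to be sure the marks are clear. That stays far from the stop.

```bash
python3 -m inch '[[[-1,0,0,0.2,0,0,0],[-1,0,0,0.3,0,0,0],[-1,0,0,0.3,0,0,0],[-1,0,0,0.3,0,0,0]]]'
python3 - <<'E'
from rig import env
import cv2
d=env.get_image("side")["frame"][180:240,235:285,::-1]; cv2.imwrite("pics/side4.png",cv2.resize(d,None,fx=9,fy=9,interpolation=cv2.INTER_CUBIC))
print(env.observe()["ft_force"])
E
```

```text
time_s: 6.4
position: [0.5801, 0.0798, 0.1665]
tool_rot: [[0.964, 0.001, -0.267], [0.267, 0.0, 0.964], [0.001, -1.0, -0.0]]
ft_force: [8.9, -1.1, -9.4]
grip_width: 0.011
[ 8.41738822 -1.63763502 -9.37019737]
```

View pics/side4.png

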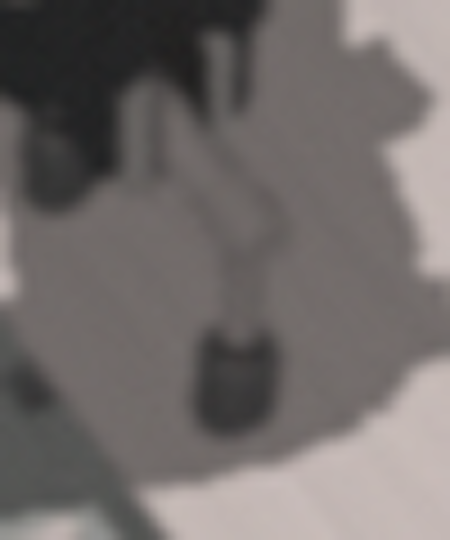

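There is a dark ring just above the collar at about (245,350) in the zoom. Force is 9.4 N, which is about 23 mm drawn, and the lid hasn't risen. So it's caught. Lowering the bar fully, releasing, and going up.

```bash
python3 -m inch '[[[-1,0,0,-0.5,0,0,0],[-1,0,0,-1,0,0,0],[-1,0,0,-1.5,0,0,0],[-1,0,0,-2,0,0,0],[-1,0,0,-2.4,0,0,0],[-1,0,0,-2.5,0,0,0],[-1,0,0,-2.5,0,0,0]]]'; python3 -m inch '[[[-0.5,0,0,0,0,0,0],[0,0,0,0,0,0,0],[0,0,0,0,0,0,0],[0,0,0,0,0,0,0],[0,0,0,2,0,0,0],[0,0,0,5,0,0,0],[0,0,0,6,0,0,0],[0,0,0,6,0,0,0]]]'
python3 - <<'E'
from rig import env
import cv2
d=env.get_image("side")["frame"][135:295,185:350,::-1]; cv2.imwrite("pics/side5.png",cv2.resize(d,None,fx=3.5,fy=3.5,interpolation=cv2.INTER_CUBIC))
E
```

```text
time_s: 7.32
position: [0.5799, 0.0797, 0.1428]
tool_rot: [[0.964, 0.002, -0.267], [0.267, -0.0, 0.964], [0.002, -1.0, -0.001]]
ft_force: [4.9, -2.0, -0.3]
grip_width: 0.0104
time_s: 8.32
position: [0.5794, 0.0798, 0.2023]
tool_rot: [[0.964, 0.0, -0.267], [0.267, 0.0, 0.964], [0.0, -1.0, -0.0]]
ft_force: [0.6, 0.3, 0.0]
grip_width: 0.0427
```

View pics/side5.png

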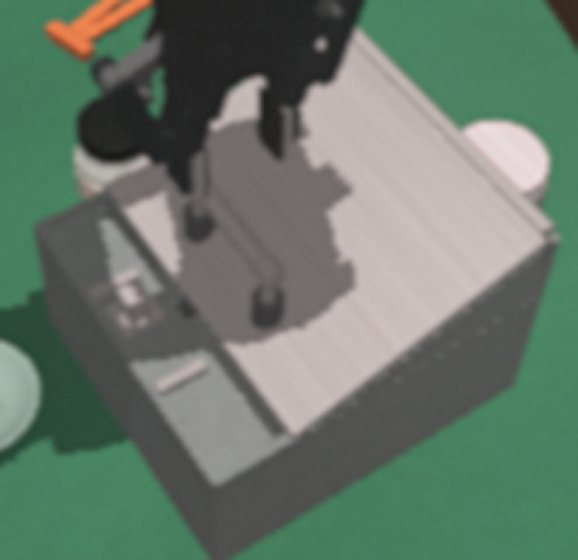

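Bar back at rest and the gripper is clear. Moving above the knob and turning 90° so the jaws run along case y.

```bash
python3 -m inch '[[[0,-0.7,0,0,0,0,9],[0,-1.4,0,0,0,0,18],[0,-2.1,0,0,0,0,27],[0,-2.8,-0.1,0,0,0,36],[0,-3.5,-0.1,0,0,0,45],[0,-4.2,-0.2,0,0,0,54],[0,-4.9,-0.2,0,0,0,63],[0,-5.5,-0.3,0,0,0,72],[0,-5.7,-0.3,-1,0,0,81],[0,-5.7,-0.3,-2,0,0,90],[0,-5.7,-0.3,-4,0,0,90],[0,-5.7,-0.3,-5.5,0,0,90],[0,-5.7,-0.3,-6,0,0,90],[0,-5.7,-0.3,-6,0,0,90]]]'
python3 - <<'E'
from rig import env
import cv2
d=env.get_image("side")["frame"][155:265,185:300,::-1]; cv2.imwrite("pics/side6.png",cv2.resize(d,None,fx=5,fy=5,interpolation=cv2.INTER_CUBIC))
E
```

```text
time_s: 10.12
position: [0.5222, 0.0768, 0.1419]
tool_rot: [[-0.267, -0.001, -0.964], [0.964, 0.0, -0.267], [0.0, -1.0, 0.001]]
ft_force: [0.1, 0.2, 0.2]
grip_width: 0.0432
```

View pics/side6.png

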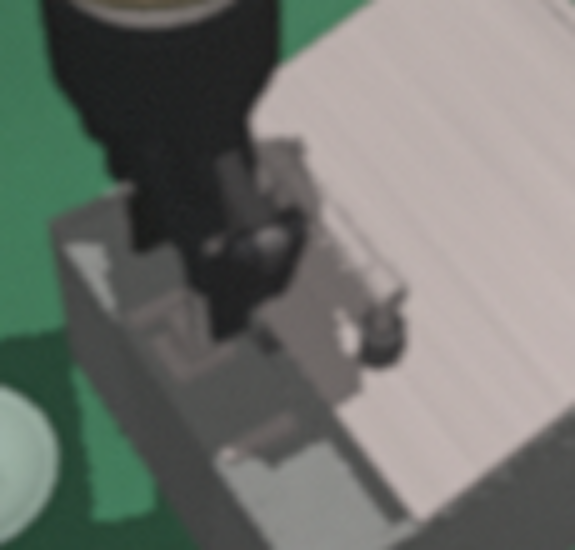

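The fingers straddle the knob, which is at about (200,330). Descending and gripping it.

```bash
python3 -m inch '[[[0,0,0,-1.2,0,0,0],[0,0,0,-2.4,0,0,0],[0,0,0,-3.3,0,0,0],[0,0,0,-3.3,0,0,0],[-0.4,0,0,-3.3,0,0,0],[-1,0,0,-3.3,0,0,0],[-1,0,0,-3.3,0,0,0],[-1,0,0,-3.3,0,0,0],[-1,0,0,-3.3,0,0,0]]]' 25
```

```text
time_s: 11.3
position: [0.5226, 0.0768, 0.1097]
tool_rot: [[-0.267, 0.001, -0.964], [0.964, -0.0, -0.267], [-0.0, -1.0, -0.001]]
ft_force: [-0.6, 0.9, 5.6]
grip_width: 0.0129
```

```bash
python3 -m inch '[[[-1,0.13,-0.48,0,0,0,0],[-1,0.27,-0.96,0,0,0,0],[-1,0.4,-1.45,0,0,0,0],[-1,0.53,-1.93,0,0,0,0],[-1,0.64,-2.31,0,0,0,0],[-1,0.64,-2.31,0,0,0,0]]]';python3 -m inch '[[[-1,0.05,-0.2,0,0,0,0],[-1,0.1,-0.38,0,0,0,0],[-1,0.1,-0.38,0,0,0,0]]]'
```

```text
time_s: 12.05
position: [0.5292, 0.0533, 0.1097]
tool_rot: [[-0.267, 0.001, -0.964], [0.964, -0.0, -0.267], [-0.001, -1.0, -0.001]]
ft_force: [0.2, -1.6, 5.1]
grip_width: 0.0132
time_s: 12.42
position: [0.5298, 0.0511, 0.1097]
tool_rot: [[-0.267, 0.001, -0.964], [0.964, 0.003, -0.267], [0.002, -1.0, -0.001]]
ft_force: [-1.4, 8.5, 6.1]
grip_width: 0.0131
```

```bash
python3 -m inch '[[[-1,0.03,-0.1,0,0,0,0],[-1,0.06,-0.2,0,0,0,0],[-1,0.06,-0.2,0,0,0,0]]]';  python3 -m inch '[[[-0.5,-0.04,0.15,0,0,0,0],[-0.1,-0.04,0.15,0,0,0,0],[-0.1,-0.04,0.15,0,0,0,0],[-0.1,-0.04,0.15,0,0,0,0],[-0.1,-0.04,0.15,0,0,0,0],[-0.1,-0.04,0.15,2,0,0,0],[-0.1,-0.04,0.15,5,0,0,0],[0,-0.04,0.15,9,0,0,0],[0,-0.04,0.15,9.3,0,0,0],[0,-0.04,0.15,9.3,0,0,0]]]'
```

```text
time_s: 12.8
position: [0.5298, 0.051, 0.1097]
tool_rot: [[-0.267, -0.001, -0.964], [0.964, 0.006, -0.267], [0.006, -1.0, -0.001]]
ft_force: [-3.3, 17.4, 8.6]
grip_width: 0.0135
time_s: 14.05
position: [0.5297, 0.0494, 0.2018]
tool_rot: [[-0.267, -0.001, -0.964], [0.964, 0.0, -0.267], [0.0, -1.0, 0.001]]
ft_force: [-1.2, 0.5, -0.4]
grip_width: 0.0426
```

The knob hit a firm stop: 17 N with no more travel, after about 27 mm. Going back over the bar and checking.

```bash
python3 -m inch '[[[0.2,0.6,0.4,0,0,0,-9],[0.2,1.2,0.8,0,0,0,-18],[0.2,1.8,1.1,0,0,0,-27],[0.2,2.4,1.5,0,0,0,-36],[0.2,3,1.8,0,0,0,-45],[0.2,3.6,2.2,0,0,0,-54],[0.2,4.2,2.6,0,0,0,-63],[0.2,4.8,2.9,0,0,0,-72],[0.2,5,3,0,0,0,-81],[0.2,5,3,0,0,0,-90],[0.2,5,3,0,0,0,-90],[0.2,5,3,0,0,0,-90]]]' 30
python3 - <<'E'
from rig import env
import cv2
d=env.get_image("side")["frame"][135:295,185:350,::-1]; cv2.imwrite("pics/side7.png",cv2.resize(d,None,fx=3.5,fy=3.5,interpolation=cv2.INTER_CUBIC))
E
```

```text
time_s: 15.55
position: [0.5797, 0.0794, 0.2016]
tool_rot: [[0.963, -0.001, -0.27], [0.27, 0.0, 0.963], [-0.001, -1.0, 0.0]]
ft_force: [-0.0, 0.7, 1.0]
grip_width: 0.0515
```

View pics/side7.png

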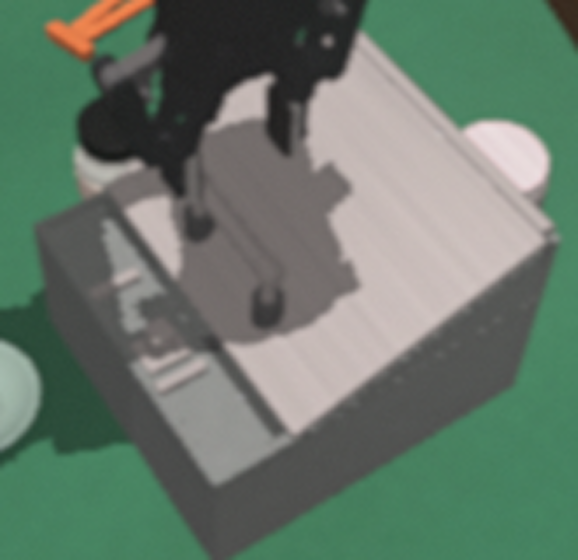

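The knob now sits against the -y strip at about (160,340), with the bar at rest. Taking the bar again.

```bash
python3 -m inch '[[[0.2,0,0,-2,0,0,0],[0.2,0,0,-4,0,0,0],[0.2,0,0,-5.2,0,0,0],[0.2,0,0,-5.9,0,0,0],[0.2,0,0,-5.9,0,0,0],[-0.3,0,0,-5.9,0,0,0],[-0.7,0,0,-5.9,0,0,0],[-1,0,0,-5.9,0,0,0],[-1,0,0,-5.9,0,0,0],[-1,0,0,-5.9,0,0,0],[-1,0,0,-5.9,0,0,0]]]' 30; python3 -m inch '[[[-1,0,0,0.4,0,0,0],[-1,0,0,0.8,0,0,0],[-1,0,0,0.8,0,0,0],[-1,0,0,0.8,0,0,0]]]'; python3 -m inch '[[[-1,0.02,0,0.3,0,0,0],[-1,0.05,0,0.6,0,0,0],[-1,0.05,0,0.6,0,0,0],[-1,0.05,0,0.6,0,0,0]]]'
```

```text
time_s: 16.98
position: [0.5801, 0.0794, 0.1438]
tool_rot: [[0.964, 0.001, -0.267], [0.267, -0.0, 0.964], [0.001, -1.0, -0.0]]
ft_force: [-1.9, -0.2, 5.4]
grip_width: 0.0108
time_s: 17.48
position: [0.5801, 0.0794, 0.1512]
tool_rot: [[0.964, 0.0, -0.267], [0.267, 0.0, 0.964], [0.0, -1.0, -0.0]]
ft_force: [2.9, -0.3, -3.6]
grip_width: 0.0108
time_s: 17.98
position: [0.5806, 0.0795, 0.1574]
tool_rot: [[0.964, 0.0, -0.267], [0.267, 0.0, 0.964], [0.0, -1.0, 0.0]]
ft_force: [4.6, 2.3, -4.5]
grip_width: 0.0108
```

```bash
python3 -m inch '[[[-1,0.03,0,0.3,0,0,0],[-1,0.06,0.02,0.6,0,0,0],[-1,0.06,0.02,0.6,0,0,0],[-1,0.06,0.02,0.6,0,0,0]]]'
python3 - <<'E'
from rig import env
import cv2
d=env.get_image("side")["frame"][135:295,185:350,::-1]; cv2.imwrite("pics/side8.png",cv2.resize(d,None,fx=3.5,fy=3.5,interpolation=cv2.INTER_CUBIC))
E
```

```text
time_s: 18.48
position: [0.5813, 0.0797, 0.1634]
tool_rot: [[0.964, 0.001, -0.267], [0.267, 0.0, 0.964], [0.001, -1.0, 0.0]]
ft_force: [5.0, 3.1, -4.9]
grip_width: 0.0107
```

View pics/side8.png

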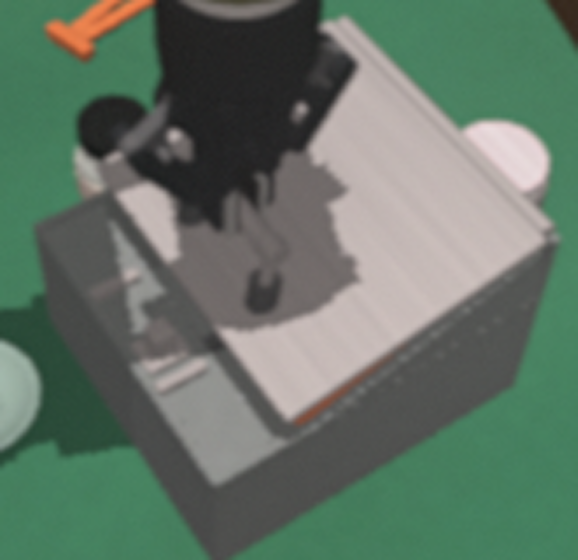

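The lid is free: its edge has risen, orange copper shows in the gap at about (350,390), and the force is level at 4.5–4.9 N. Now swinging along the arc about the hinge. The sleeve turns, so the tool stays vertical.

```bash
python3 -m inch '[[[-1,0.15,0.04,0.8,0,0,0],[-1,0.33,0.09,1.6,0,0,0],[-1,0.55,0.15,2.35,0,0,0],[-1,0.8,0.22,3.1,0,0,0],[-1,1.1,0.3,3.8,0,0,0],[-1,1.45,0.4,4.5,0,0,0],[-1,1.8,0.5,5.1,0,0,0],[-1,2.2,0.61,5.75,0,0,0],[-1,2.65,0.73,6.35,0,0,0],[-1,3.1,0.86,6.9,0,0,0],[-1,3.1,0.86,6.9,0,0,0],[-1,3.1,0.86,6.9,0,0,0]]]' 40
python3 - <<'E'
from rig import env
import cv2
d=env.get_image("side")["frame"][95:295,165:370,::-1]; cv2.imwrite("pics/side9.png",cv2.resize(d,None,fx=2.9,fy=2.9,interpolation=cv2.INTER_CUBIC))
E
```

```text
time_s: 20.02
position: [0.6117, 0.0882, 0.2323]
tool_rot: [[0.964, -0.001, -0.267], [0.267, -0.0, 0.964], [-0.001, -1.0, 0.0]]
ft_force: [-2.7, 2.3, -3.6]
grip_width: 0.0101
```

View pics/side9.png

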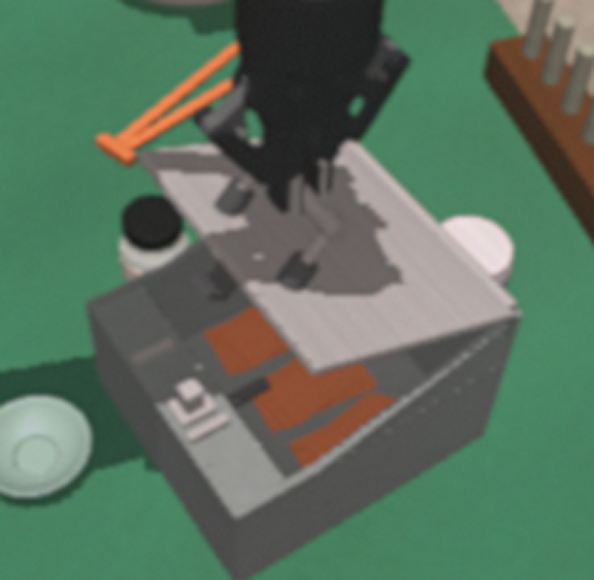

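Lid at about 40°, held well, with the copper blanks visible below. Continuing to about 68–70°.

```bash
python3 -m inch '[[[-1,0.35,0.1,0.4,0,0,0],[-1,0.71,0.2,0.79,0,0,0],[-1,1.1,0.31,1.15,0,0,0],[-1,1.49,0.42,1.5,0,0,0],[-1,1.9,0.53,1.84,0,0,0],[-1,2.32,0.65,2.16,0,0,0],[-1,2.78,0.78,2.48,0,0,0],[-1,3.27,0.91,2.79,0,0,0],[-1,3.27,0.91,2.79,0,0,0]]]'; python3 -m inch '[[[-1,0.4,0.11,0.23,0,0,0],[-1,0.81,0.22,0.44,0,0,0],[-1,1.2,0.33,0.64,0,0,0],[-1,1.64,0.45,0.83,0,0,0],[-1,1.64,0.45,0.83,0,0,0],[-1,1.64,0.45,0.83,0,0,0],[-1,1.64,0.45,0.83,0,0,0]]]'
python3 - <<'E'
from rig import env
import cv2,numpy as np
for n in("side","top"):
    cv2.imwrite(f"pics/{n}10.png",env.get_image(n)["frame"][:,:,::-1])
p=env.observe()["position"]; b=p+[0,0,.012]
# bar rest tool (.580,.0795,.1438); hinge 135mm along case x
e=np.array([np.cos(np.radians(15.5)),np.sin(np.radians(15.5))])
r=(p[:2]-[.580,.0795])@e; z=p[2]-.1438
print(np.degrees(np.arctan2(z,.135-r)),np.hypot(z,.135-r),env.observe()["ft_force"])
E
```

```text
time_s: 21.2
position: [0.6452, 0.0975, 0.2609]
tool_rot: [[0.964, 0.001, -0.267], [0.267, 0.0, 0.964], [0.001, -1.0, -0.0]]
ft_force: [-5.0, 1.9, 2.9]
grip_width: 0.0105
time_s: 22.08
position: [0.6611, 0.102, 0.269]
tool_rot: [[0.964, 0.001, -0.268], [0.268, 0.0, 0.964], [0.001, -1.0, 0.0]]
ft_force: [-4.4, 2.5, 2.6]
grip_width: 0.0104
67.89204709903677 0.1351150201781826 [-4.53273276  2.34942621  3.01789779]
```

View pics/side10.png

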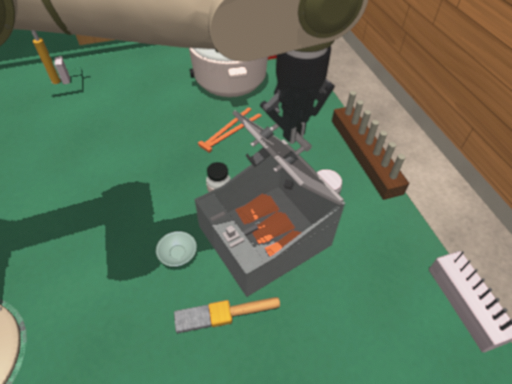

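View pics/top10.png

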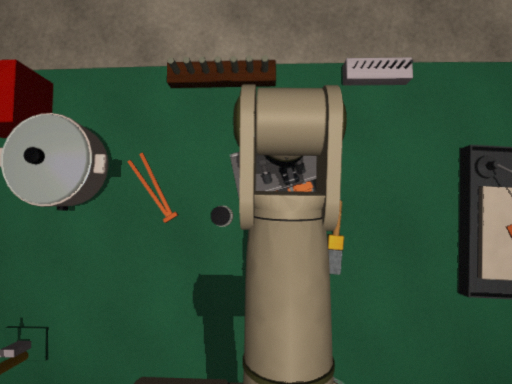

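The lid stands at about 68° by the bar geometry. Both views show it open at about (285,150) in the side view, with the dish, jar, brush and tongs where they were and the tin's visible part unmoved. A short hold to check stillness, then I'll hand in.

```bash
python3 -m inch '[[[-1,0,0,0,0,0,0],[-1,0,0,0,0,0,0],[-1,0,0,0,0,0,0],[-1,0,0,0,0,0,0]]]'
python3 - <<'E'
from rig import env
import numpy as np
o=env.observe(); print(np.round(o["qvel"],2))
print(env.close_job())
E
```

```text
time_s: 22.68
position: [0.6611, 0.102, 0.269]
tool_rot: [[0.964, 0.001, -0.267], [0.267, 0.0, 0.964], [0.001, -1.0, 0.0]]
ft_force: [-3.5, 2.1, 2.2]
grip_width: 0.01
[ 0.02 -0.03  0.    0.05 -0.11  0.04]
the job is handed in; nothing more can be done
None
```

The lid is open at about 68° (1.18 rad) and the gripper is still holding the lift bar there. I handed the job in at 22.7 s.

- **First tug:** With the catch untouched, I drew the bar about 23 mm, where the force was 9.4 N. The force kept climbing with the spring and the lid did not rise, so it was caught. The dark ring above one collar could just be made out in the side view. I then let the bar fully back down.
- **Catch:** I gripped the knob and slid it about 27 mm to its -y end. There it stood firm against 17 N, and the picture showed it next to the -y strip.
- **Second tug and swing:** The force levelled off at about 4.5–4.9 N as the lid came up and copper showed in the gap. I then swung the lid about its hinge.
- **Last checks:**
  - The tool position gave a bar-to-hinge radius of 135.1 mm, which matches the expected 135 mm.
  - The arm did not move over the final half-second hold, and the forces on the tool were under 5 N.
  - The jar, tongs, brush, tin and dish looked unmoved in the last pictures. The arm hid the tin and the dish in the top view, so those two were checked only from the side, where the tin was partly visible.

No check failed. The slight give of the caught lid (up to 0.02 rad) was not measured separately, so the 23 mm is inferred from the force.

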